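# Daily white-tile check of the moisture gauge

### The job

Run the daily check of the small white bench moisture gauge: without picking it up, push the blue holder with the white reference tile flat along the bench, nose first, under the low reading head until it clicks fully home against the back stop, then press the green key on top of the head all the way down and let it come back up. Never lift or tip the holder, do not press the key before the tile is home, and leave the dark tile, the sample cup and the vial where they are.

Things in the scene. Friction and masses are not known exactly. Their poses are not given: they have to be found in the camera images.
- gauge: The moisture gauge, fixed to the bench: a low bridge with a white head 74 x 126 mm (x -25 to +49, y -63 to +63), underside 18 mm and top 60 mm above the bench. Origin on the bench under the reading window; x points into the gauge, away from the mouth, y left, z up. Screw lugs 6 mm high reach y = +-71.
- mouth (a point): Centre of the mouth on the bench, at gauge x = -68, y = 0. Two grey lead-ins 18 mm high (8 mm thick) narrow from about 112 mm apart here to the 93 mm wide channel at gauge x = -40; the channel runs on along x between grey cheeks 18 mm high (outside y = +-62).
- back_stop (a point): Point on the bench at the face of the back stop that closes the channel, at gauge x = +48, y = 0. A sprung steel ball in each cheek at gauge x = +21.5 meets the nose some 25 mm before home (about 3 to 6 N to push past) and drops into the holder's side notches in the last millimetres.
- white_tile: Blue flat holder with a round white tile (62 mm) in its top; loose, 0.15 to 0.31 kg, 130 (x) x 90 (y) x 14 mm. Origin at the centre of its underside; +x towards its nose (corners cut 8 mm), black grip ribs on its tail. It starts flat on the bench before the mouth, offset and turned. Home: axes along the gauge's, origin at gauge x = -17, y = 0, tail end at gauge x = -82, out of the mouth.
- white_tile_centre (a point): Point on the underside of the white tile's holder, below the centre of the round tile (17 mm ahead of the holder's origin).
- window (a point): Point on the bench below the reading window (the gauge's origin). The tile's centre lies here when it is home.
- measure (a joint): Green round key, 24 mm across, on top of the gauge: 0 = up, 0.005 m = fully down, sprung, about 4 N to push it fully down. It counts as pressed beyond 0.0038.
- measure_top (a point): Centre of the key's top face, key up; it is pressed straight down.
- dark_tile: The same blue holder with a black tile, lying to the right of the work; loose, to be left alone. Origin at the centre of its underside.
- yellow_cup: Sample cup with yellow lid, 61 mm across, 59 mm high, standing loose left of the gauge, to be left alone. Origin at the centre of its underside.
- blue_vial: Small vial with blue cap, 22 mm across, 50 mm high, standing loose right of the gauge, to be left alone. Origin at the centre of its underside.
Things that resemble listed ones, but are neither listed nor needed, are in the scene too. What is shaped like the white_tile but pink is not meant.

How it is judged:
By the outcome, as a careful person would: the job done as asked, in the order asked, and still so for the second after the job is handed in, with the robot touching nothing.
It also fails if it takes over 64 s, if anything falls off the work surface, if the arm or the gripper's body presses on something with over 40 N, if the wrist force passes 120 N, or if a joint passes its speed limit or range.

### The arm

A 6-joint arm with a two-finger parallel gripper is mounted at the origin on a cart in front of the work surface, level with it; the furniture and walls round the work are solid. World frame = base frame: x ahead of the robot, y to its left, z up, the work surface at z = 0. Lengths are in m, angles in rad, forces in N, time in s.
With the tool pointing down it reaches from about 0.325 to 0.875 m from the base axis. Payload 4.4 kg.
Tool frame: the origin (TCP) lies at the very end of the fingers, on their centre line; the grasp point (between the pads) lies 19 mm behind it (arm.grasp_offset is the distance from the TCP to the grasp point, in m); z points along the fingers, y is the line along which they close (so a half turn about z gives the same grasp; the last joint's range is limited). The gripper opens to 85 mm and grips with 20 to 120 N. Pads are 22 mm wide; open, the fingers measure 114 mm over their backs; the gripper's body (76 mm by 85 mm) begins 54 mm behind the grasp point. The pads swing forward as they close: fully open they stand 13 mm farther back than shut.
Start: joints at [-0.15, 0.207, 1.542, -0, 1.393, -0.15], TCP at [0.575, -0, 0.231] pointing down, gripper open.
Joint ranges: [-2.73, 2.73], [-0.86, 2.22], [0.23, 2.46], [-1.11, 4.25], [0.08, 2.63], [-2.82, 2.82]. Speed limits (rad/s): [2.79, 2.79, 3.14, 3.14, 3.14, 3.14].

### API

Orientations are given as [roll, pitch, yaw] about the fixed x, y, z axes, in that order (R = Rz(yaw) Ry(pitch) Rx(roll)).
In Python, from cell import sensors, camera, workorder, find_in, arm gives the robot as it stands. The module is installed in compiled form; this text tells all that it offers.
- The arm moves only by the tool send_rows, never from a script. Its arguments are lists of equal length, an entry for each row: "dp": the shift along the tool's x, y, z scaled (see below), a list of three; "turn": the turn, a rotation vector about the tool's x, y, z scaled (see below), a list of three. In form: {"dp": [[x, y, z], ...], "turn": [[ax, ay, az], ...]}. A call has 1 to 20 rows; each row is the pose to reach, as a shift and turn from the pose commanded when the call began, along the tool's axes at that moment, turning the shorter way round; what a row does not reach only later rows make up. The controller multiplies each number of a shift by 0.5 m and each number of a turn by 180 degrees. A row lasts 1/12 s, in which the tool goes at most 41.7 mm and 7.16 degrees, less where a joint would pass 70% of its speed; a pose out of reach is approached as far as the arm can. A call with a number of a shift or a turn outside -1 to 1 is refused whole. A call with a gripper value outside its range is refused whole. "jaw" is the closure, from -1 (fully open) to 1 (shut), set as the call begins (left out, the last holds). The fingers move at their own pace and stop on an object; the grip force is fixed at half the most. Time passes only in rows, so rows that repeat a pose let the fingers close. It gives the time, the measured TCP pose, the force, the opening and the grip force at its end, in the units of the state.
- sensors.state(): the state, without advancing time (a new reading comes with each control period).
- camera(name): name is "scene" or "side" or "wrist"; returns a dict with "img" (400x640x3 uint8, red, green, blue), "mtx" (3x3 intrinsics, pixels), "R" (3x3) and "t" (3): a world point X has camera coordinates R X + t. Camera axes: x right, y down, z forward; pixel columns grow to the right and rows downward; lengths in m; the calibration is good to about 2 mm. The wrist camera is an equidistant fisheye: a pixel r from the principal point sees the ray r / f radians off the axis. A picture is of the moment at which its call begins. There is no depth.
- workorder.sign_off(): hands the job in; it is judged then, once.
Trained networks look in a picture, given as the dict that the camera call returned (one of the last four; its "shot" number tells which), for a name from the list of things; names that differ only in an ending like _2 or _b are one class to them, and where a whole thing is asked for, a point or a joint stands for the part that bears it (a point fixed in the world has none). Each returns a list of dicts, best first, with "p" (0 to 1); they miss things now and then, are a little off and sometimes report something else, mostly with a low value. They report only what shows in the picture. A call takes as long as a camera call. They do not tell look-alikes from the thing itself.
- find_in(picture, label): "position" ([row, column] in pixels, amid what is visible of it).
The state is a dict: "time_s": time; "q": joint angles; "qd": joint speeds; "joint_torque": joint torques, N m; "eef_pos": TCP position; "eef_rot": TCP orientation; "wrist_force": force on the tool from outside, world axes, zero at the start; "torque": the same for the moment, N m; "grip_width": finger opening in m; "grasp_force": force on a finger pad.
Only numpy, scipy, OpenCV 4.12 (cv2) and the standard library are available. Lean on these libraries where they do the work, as an engineer would, in place of code of your own. Each camera call takes 0.05 s, during which the arm holds its last target. There are 200 camera calls.

## Working session

There is one attempt and no reset: what is moved stays moved. The work goes in short steps, Python scripts to look and compute and a tool call to move; the robot and the scene stay as the last step left them, time stands still between calls to the robot, and variables do not carry over. Pictures are saved under pics/ and viewed, at most 10 in all, crops included, and the job is handed in when it is done.

Besides the shell and the picture viewer there is one more tool, called after ">>>" in YAML: its name, and indented under it one key for each argument. send_rows: Moves the arm, as the interface text tells. Its arguments: {"type":"object","properties":{"dp":{"type":"array"},"turn":{"type":"array"},"jaw":{"type":"number"}},"required":["dp","turn"]}

```bash
mkdir -p pics
cat > h.py <<'E'
import numpy as np, cv2
from cell import sensors, camera, workorder, find_in, arm
def ray(c,rc,z):
    "intersect pixel [row,col] with plane z (pinhole cams)"
    d=np.linalg.inv(c["mtx"])@np.array([rc[1],rc[0],1.]); R=np.array(c["R"]);t=np.array(c["t"])
    o=-R.T@t; d=R.T@d; return o+d*(z-o[2])/d[2]
def proj(c,X):
    p=np.array(c["mtx"])@(np.array(c["R"])@np.array(X)+np.array(c["t"])); return p[:2]/p[2]
def save(c,n): cv2.imwrite(f"pics/{n}.png",c["img"][:,:,::-1])
E
python3 - <<'E'
from h import *
ims=[]
for n in ["scene","side"]:
    c=camera(n); save(c,n+"0")
    print(n,np.round(-np.array(c["R"]).T@c["t"],3))
    for l,z in [("gauge",.04),("white_tile",.014),("white_tile_centre",.014),("measure",.063),("dark_tile",.014),("yellow_cup",.03),("blue_vial",.03)]:
        for f in find_in(c,l)[:3]: print(l,round(f["p"],2),np.round(f["position"]),np.round(ray(c,f["position"],z),3))
print(sensors.state())
E
```

```text
scene [ 0.33  -0.72   0.892]
gauge 0.67 [189. 326.] [0.676 0.    0.04 ]
white_tile 0.59 [220. 277.] [ 0.509 -0.024  0.014]
white_tile 0.59 [320. 309.] [ 0.468 -0.337  0.014]
white_tile_centre 0.86 [221. 278.] [ 0.512 -0.029  0.014]
white_tile_centre 0.77 [316. 309.] [ 0.472 -0.329  0.014]
dark_tile 0.66 [265. 350.] [ 0.625 -0.246  0.014]
yellow_cup 0.65 [190. 329.] [0.685 0.002 0.03 ]
yellow_cup 0.54 [162. 311.] [0.686 0.136 0.03 ]
blue_vial 0.21 [188. 327.] [0.682 0.01  0.03 ]
side [ 0.477 -0.89   0.811]
white_tile 0.6 [220. 283.] [ 0.513 -0.036  0.014]
white_tile 0.58 [329. 276.] [ 0.471 -0.331  0.014]
white_tile_centre 0.98 [331. 279.] [ 0.476 -0.337  0.014]
white_tile_centre 0.6 [219. 280.] [ 0.505 -0.029  0.014]
dark_tile 0.77 [281. 346.] [ 0.623 -0.238  0.014]
yellow_cup 0.63 [163. 345.] [0.693 0.138 0.03 ]
blue_vial 0.72 [232. 372.] [ 0.702 -0.124  0.03 ]
{'time_s': 0.8, 'q': array([-1.50518243e-01,  2.06581463e-01,  1.54145517e+00,  8.00784967e-06,
        1.39349581e+00, -1.50515452e-01]), 'qd': array([ 2.13696689e-04,  4.64457070e-04, -6.90534730e-04,  9.97522301e-05,
        9.19552350e-04, -2.99651471e-04]), 'joint_torque': array([-4.37711960e-04, -3.82997811e+01, -2.91956538e+01, -2.43900913e-04,
        6.31926796e-04, -1.37014172e-05]), 'eef_pos': array([ 5.75026651e-01, -2.33278245e-05,  2.31313511e-01]), 'eef_rot': array([3.14153194e+00, 1.23476780e-06, 1.57079212e+00]), 'wrist_force': array([ 0.13051249,  0.13999978, -0.58609463]), 'torque': array([ 0.03410346, -0.04933038,  0.03222584]), 'grasp_force': 0.0, 'grip_width': 0.08539907994190261}
```

View pics/scene0.png

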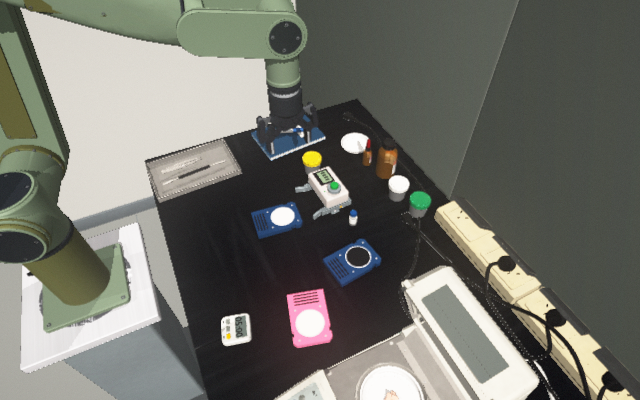

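View pics/side0.png

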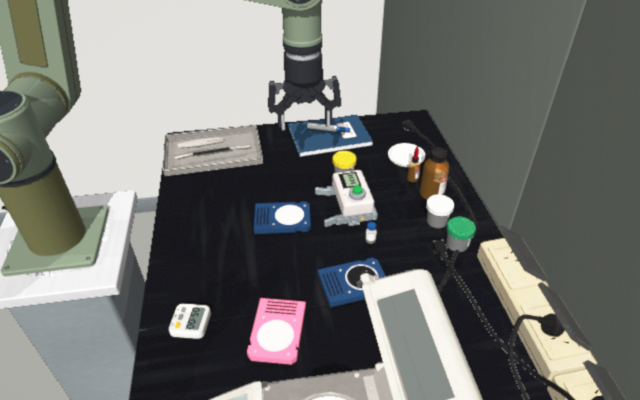

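The wanted tile is the blue holder with the white tile (scene 220,277; side 220,283). Two things could be taken for it: the pink look-alike (scene 320,309; side 330,277) and the dark tile (scene 263,352; side 281,346). I'll check the choice in close rectified crops.

```bash
cat >> h.py <<'E'
def pix(c,X,fish=False):
    Y=np.array(c["R"])@np.asarray(X,float).T+np.array(c["t"])[:,None]; K=np.array(c["mtx"])
    if fish:
        r=np.hypot(Y[0],Y[1]); th=np.arctan2(r,Y[2]); s=th/np.maximum(r,1e-9); u,v=Y[0]*s,Y[1]*s
    else: u,v=Y[0]/Y[2],Y[1]/Y[2]
    return np.stack([K[0,0]*u+K[0,2],K[1,1]*v+K[1,2]],1)
def rect(c,z,fish=False,x=(.40,.78),y=(-.14,.14),s=2000):
    "top-down: col along world x, row along -y"
    W,H=int((x[1]-x[0])*s),int((y[1]-y[0])*s)
    gx,gy=np.meshgrid(x[0]+np.arange(W)/s,y[1]-np.arange(H)/s)
    P=pix(c,np.stack([gx.ravel(),gy.ravel(),np.full(gx.size,z)],1),fish).astype(np.float32).reshape(H,W,2)
    return cv2.remap(c["img"],P[...,0],P[...,1],cv2.INTER_LINEAR)
E
python3 - <<'E'
from h import *
for n in ["scene","side","wrist"]:
    c=camera(n); f=n=="wrist"
    if f: print(c["mtx"],np.round(-np.array(c["R"]).T@c["t"],3),np.round(c["R"],2))
    for z in (.014,):
        im=rect(c,z,f); hsv=cv2.cvtColor(im,cv2.COLOR_RGB2HSV)
        m=cv2.inRange(hsv,(98,90,40),(125,255,255)); m=cv2.morphologyEx(m,cv2.MORPH_CLOSE,np.ones((25,25)))
        for k in cv2.findContours(m,0,2)[0]:
            if cv2.contourArea(k)>15000:
                (a,b),wh,an=cv2.minAreaRect(k); print(n,.4+a/2000,.14-b/2000,np.array(wh)/2,an)
        w=cv2.inRange(hsv,(0,0,150),(180,70,255))
        for k in cv2.findContours(w,0,2)[0]:
            if cv2.contourArea(k)>6000 :
                (a,b),ax,_=cv2.fitEllipse(k); print(" white",.4+a/2000,.14-b/2000,np.array(ax)/2)
    i=im.copy()
    cv2.imwrite(f"pics/r_{n}.png",i[:,:,::-1])
E
```

```text
scene 0.5100008544921875 -0.019791748046874974 [133.13381958 104.76647186] 5.946863651275635
 white 0.5279757385253907 -0.01628802490234374 [69.47705841 71.08446503]
 white 0.688989501953125 0.024603157043457044 [134.16444397 184.6963501 ]
side 0.5110626220703125 -0.022602828979492173 [136.02581787 112.95616913] 5.52754020690918
 white 0.5286319122314453 -0.017506713867187496 [70.26506042 72.53678894]
 white 0.6767345581054688 0.0209584197998047 [132.453125   201.04447937]
[[309.70691629   0.         315.62057002]
 [  0.         309.70691629 197.54191149]
 [  0.           0.           1.        ]] [0.575 0.084 0.373] [[ 1.    0.   -0.  ]
 [ 0.   -0.95  0.32]
 [-0.   -0.32 -0.95]]
wrist 0.5112197265625 -0.011711166381835919 [132.40475464  94.23549652] 5.325740814208984
 white 0.52825390625 -0.014406204223632812 [69.95500946 70.19205475]
 white 0.6964948120117187 0.0012280883789062558 [ 94.07115173 200.3866272 ]
```

View pics/r_wrist.png

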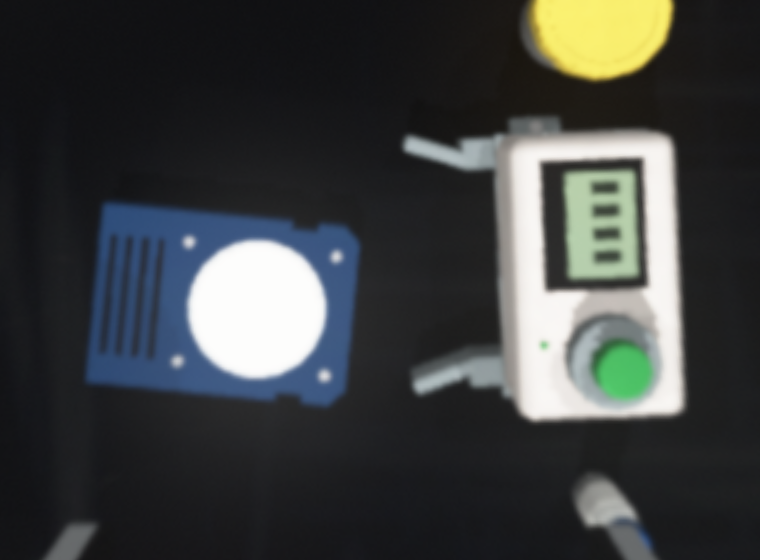

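View pics/r_side.png

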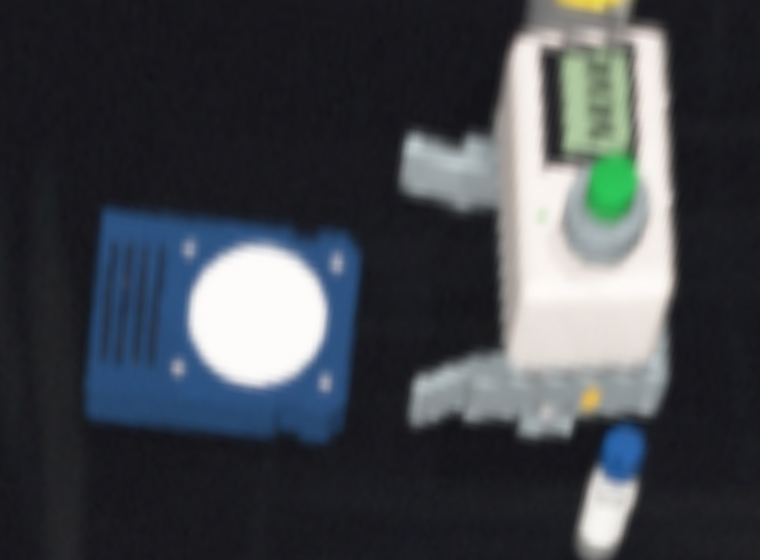

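The crops confirm the choice: the blue holder with the white disc, nose to the right. Its disc is at r_wrist (257,309), the lead-in tips at (405,145) and (415,382), and the green key at (623,371). Next I fit the poses by silhouette in all cameras.

```bash
cat >> h.py <<'E'
from scipy.optimize import minimize, least_squares
HEAD=[(x,y,z) for x in(-.025,.049) for y in(-.063,.063) for z in(.018,.060)]
HOLD=[(x,y,z) for z in(0,.014) for x,y in((-.065,.045),(-.065,-.045),(.057,.045),(.057,-.045),(.065,.037),(.065,-.037))]
def place(m,p):
    m=np.array(m); c,s=np.cos(p[2]),np.sin(p[2])
    return np.stack([p[0]+c*m[:,0]-s*m[:,1],p[1]+s*m[:,0]+c*m[:,1],m[:,2]],1)
def fit(c,fish,model,lo,hi,p0,S=4):
    hsv=cv2.cvtColor(c["img"],cv2.COLOR_RGB2HSV); m=cv2.inRange(hsv,lo,hi)
    q=pix(c,place(model,p0),fish); roi=np.zeros_like(m)
    h0=cv2.convexHull(q.astype(np.int32)); cv2.fillPoly(roi,[h0],255); roi=cv2.dilate(roi,np.ones((13,13)))
    m=cv2.morphologyEx(m&roi,cv2.MORPH_OPEN,np.ones((3,3)))
    k=max(cv2.findContours(m,0,2)[0],key=cv2.contourArea)
    M=np.zeros_like(m); cv2.fillPoly(M,[cv2.convexHull(k)],255)
    x,y,w,h=cv2.boundingRect(h0); x-=15;y-=15;w+=30;h+=30
    big=cv2.resize(M[y:y+h,x:x+w],None,fx=S,fy=S,interpolation=cv2.INTER_LINEAR)>127
    def cost(d):
        q=(pix(c,place(model,np.array(p0)+np.array(d)/100),fish)-[x,y]+.5)*S
        a=np.zeros(big.shape,np.uint8); cv2.fillPoly(a,[cv2.convexHull((q*16).astype(np.int32))],1,cv2.LINE_8,4)
        a=a>0; return 1-(a&big).sum()/(a|big).sum()
    r=minimize(cost,[0,0,0],method="Nelder-Mead",options=dict(initial_simplex=[[0,0,0],[.6,0,0],[0,.6,0],[0,0,4]],maxiter=150))
    return np.array(p0)+r.x/100,r.fun
WH=((0,0,120),(180,75,255)); BL=((98,90,40),(125,255,255))
def green(c):
    hsv=cv2.cvtColor(c["img"],cv2.COLOR_RGB2HSV); m=cv2.inRange(hsv,(50,130,80),(85,255,255))
    n,_,st,ce=cv2.connectedComponentsWithStats(m); return [(st[i,4],ce[i]) for i in range(1,n) if st[i,4]>20]
E
python3 - <<'E'
from h import *
for n in ["scene","side","wrist"]:
    c=camera(n); f=n=="wrist"
    for nm,m,cl,p0 in (("head",HEAD,WH,(.683,.003,.04)),("hold",HOLD,BL,(.511,-.013,-.09))):
        p,e=fit(c,f,m,*cl,p0); print(n,nm,np.round(p,4),round(e,3))
    print([(a,np.round(g,1)) for a,g in green(c)])
    # key top: scan z for wrist / others
    if f:
        K=c["mtx"]; 
        for a,g in green(c):
            u=(g-np.array(K)[:2,2])/K[0][0]; th=np.hypot(*u); d=np.array([*(u/th*np.sin(th)),np.cos(th)]); R=np.array(c["R"]); o=-R.T@c["t"]; d=R.T@d
            for z in(.06,.066,.072): print(z,np.round(o+d*(z-o[2])/d[2],4))
    else:
        for a,g in green(c):
            for z in(.06,.066,.072): print(z,np.round(ray(c,g[::-1],z),4))
E
```

```text
scene head [ 0.6634 -0.0065  0.1839] 0.178
scene hold [ 0.5106 -0.0143 -0.0775] 0.058
[(np.int32(44), array([334. , 185.1])), (np.int32(318), array([419.8, 199.7]))]
0.06 [ 0.694 -0.012  0.06 ]
0.066 [ 0.6914 -0.0171  0.066 ]
0.072 [ 0.6888 -0.0222  0.072 ]
0.06 [ 0.8839 -0.1669  0.06  ]
0.066 [ 0.8799 -0.1709  0.066 ]
0.072 [ 0.8759 -0.1749  0.072 ]
side head [ 0.6667 -0.0131  0.1067] 0.169
side hold [ 0.5114 -0.0182 -0.0926] 0.088
[(np.int32(63), array([357. , 189.2])), (np.int32(532), array([460.7, 227.4]))]
0.06 [ 0.6925 -0.0072  0.06  ]
0.066 [ 0.6908 -0.0142  0.066 ]
0.072 [ 0.6891 -0.0213  0.072 ]
0.06 [ 0.8862 -0.1695  0.06  ]
0.066 [ 0.8829 -0.1752  0.066 ]
0.072 [ 0.8796 -0.181   0.072 ]
wrist head [0.6722 0.0115 0.0536] 0.047
wrist hold [ 0.5109 -0.0128 -0.1038] 0.033
[(np.int32(296), array([422. , 202.4])), (np.int32(723), array([524.3, 281.6]))]
0.06 [ 0.6938 -0.0282  0.06  ]
0.066 [ 0.6915 -0.0261  0.066 ]
0.072 [ 0.6892 -0.0239  0.072 ]
0.06 [ 0.8817 -0.1529  0.06  ]
0.066 [ 0.8758 -0.1483  0.066 ]
0.072 [ 0.87   -0.1438  0.072 ]
```

Run:
```python
from h import *
c=camera("wrist"); tiles=[]
def ov(c,f,p,x0,y0,w,h,S):
    im=cv2.resize(c["img"][y0:y0+h,x0:x0+w],None,fx=S,fy=S,interpolation=cv2.INTER_CUBIC)
    def L(m,col,cl=True):
        q=(pix(c,place(m,p),f)-[x0,y0]+.5)*S
        cv2.polylines(im,[q.round().astype(np.int32)],cl,col,1)
    L([(-.025,-.063,.06),(-.025,.063,.06),(.049,.063,.06),(.049,-.063,.06)],(255,0,0))
    for s in(1,-1): L([(-.068,s*.056,.018),(-.04,s*.0465,.018),(-.025,s*.0465,.018)],(255,0,255),False)
    return im
p=(.672,.0115,.048)
a=ov(c,True,p,330,110,150,150,4)
cv2.imwrite("pics/ov1.png",a[:,:,::-1])
```

```text
(no output)
```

View pics/ov1.png

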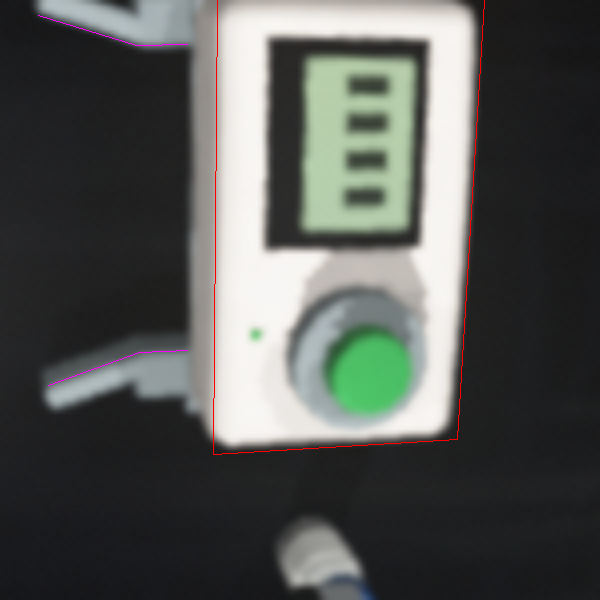

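The fit agrees with the lead-ins and the head: gauge at about (0.671, 0.012), yaw 0.057. The holder is at about (0.511, -0.013), yaw -0.095. It must come left about 16 mm and turn about 9° before it goes in. I'll push its right flank with two half-open fingertips, turning as I go.

>>> send_rows:
  dp:
    - [-0.08, -0.07, 0.05]
    - [-0.167, -0.141, 0.1]
    - [-0.167, -0.141, 0.2]
    - [-0.167, -0.141, 0.28]
    - [-0.167, -0.141, 0.36]
    - [-0.167, -0.141, 0.4]
    - [-0.167, -0.141, 0.43]
    - [-0.167, -0.141, 0.444]
    - [-0.167, -0.141, 0.452]
    - [-0.167, -0.141, 0.452]
    - [-0.167, -0.141, 0.452]
  turn:
    - [0, 0, 0.015]
    - [0, 0, 0.03]
    - [0, 0, 0.03]
    - [0, 0, 0.03]
    - [0, 0, 0.03]
    - [0, 0, 0.03]
    - [0, 0, 0.03]
    - [0, 0, 0.03]
    - [0, 0, 0.03]
    - [0, 0, 0.03]
    - [0, 0, 0.03]
  jaw: 0

```text
time_s: 2.07
eef_pos: [0.5065, -0.084, 0.007]
eef_rot: [3.138, 0.001, 1.477]
wrist_force: [1.0, -0.4, 0.0]
grip_width: 0.043
grasp_force: 0.0
```

Run:
```python
from h import *
s=sensors.state(); print({k:np.round(s[k],4) for k in("time_s","eef_pos","eef_rot","wrist_force","grip_width")})
c=camera("wrist"); print(np.round(fit(c,True,HOLD,*BL,(.511,-.013,-.095)),4) if 0 else fit(c,True,HOLD,*BL,(.511,-.013,-.095)))
s=camera("side"); w=np.hstack([cv2.resize(c["img"],(480,300)),cv2.resize(s["img"][150:300,200:360],(320,300))])
cv2.imwrite("pics/a1.png",w[:,:,::-1])
```

```text
{'time_s': np.float64(2.0667), 'eef_pos': array([ 0.5065, -0.084 ,  0.007 ]), 'eef_rot': array([3.1379e+00, 9.0000e-04, 1.4769e+00]), 'wrist_force': array([ 0.974 , -0.3637,  0.0121]), 'grip_width': np.float64(0.043)}
(array([ 0.51067493, -0.01173008, -0.10498021]), np.float64(0.04415400341986342))
```

View pics/a1.png

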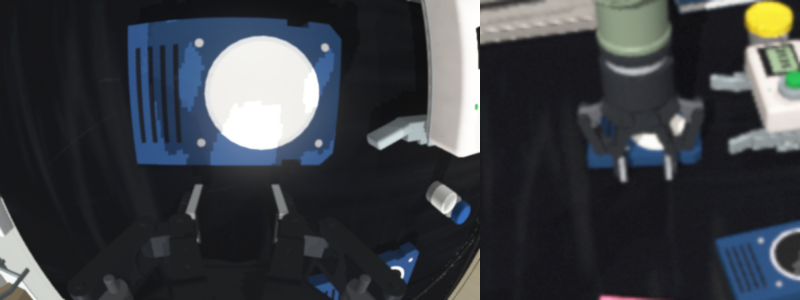

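The view shows the two fingertips at about (190,190) and (278,190), square to the holder's right flank and in front of it. The pose is unchanged. Now push left with a turn.

>>> send_rows:
  dp:
    - [0, 0, 0.004]
    - [0.008, 0, 0.007]
    - [0.016, 0, 0.007]
    - [0.024, 0, 0.007]
    - [0.028, 0.001, 0.007]
    - [0.032, 0.002, 0.007]
    - [0.036, 0.003, 0.007]
    - [0.04, 0.005, 0.007]
    - [0.044, 0.007, 0.007]
    - [0.048, 0.008, 0.007]
    - [0.052, 0.009, 0.007]
    - [0.056, 0.01, 0.007]
    - [0.06, 0.012, 0.007]
    - [0.062, 0.013, 0.007]
    - [0.062, 0.013, 0.007]
    - [0.062, 0.013, 0.007]
  turn:
    - [0, 0, 0]
    - [0, 0, 0]
    - [0, 0, 0]
    - [0, 0, 0]
    - [0, 0, -0.004]
    - [0, 0, -0.009]
    - [0, 0, -0.014]
    - [0, 0, -0.019]
    - [0, 0, -0.024]
    - [0, 0, -0.029]
    - [0, 0, -0.034]
    - [0, 0, -0.04]
    - [0, 0, -0.046]
    - [0, 0, -0.049]
    - [0, 0, -0.049]
    - [0, 0, -0.049]

```text
time_s: 3.5
eef_pos: [0.5138, -0.053, 0.0017]
eef_rot: [-3.141, -0.0, 1.631]
wrist_force: [-0.3, 0.3, -0.1]
grip_width: 0.0426
grasp_force: 0.0
```

```bash
cat >> h.py <<'E'
def st():
    s=sensors.state(); print({k:np.round(s[k],4).tolist() for k in("time_s","eef_pos","eef_rot","wrist_force","grip_width")})
def ing(p,g=(.671,.012,.057)):
    "holder pose in gauge frame, mm and rad"
    d=np.array(p[:2])-g[:2]; c,s=np.cos(g[2]),np.sin(g[2])
    return np.round([1e3*(c*d[0]+s*d[1]),1e3*(c*d[1]-s*d[0]),p[2]-g[2]],3)
E
python3 - <<'E'
from h import *
st()
for n in("wrist","scene"):
    c=camera(n); p,e=fit(c,n=="wrist",HOLD,*BL,(.51,.002,.05)); print(n,p,e,ing(p))
E
```

```text
{'time_s': 3.5, 'eef_pos': [0.5138, -0.053, 0.0017], 'eef_rot': [-3.1414, -0.0003, 1.6306], 'wrist_force': [-0.2832, 0.3276, -0.1073], 'grip_width': 0.0426}
wrist [0.51023036 0.00482696 0.05386977] 0.03688127413459519 [-1.60917e+02  1.99800e+00 -3.00000e-03]
scene [0.50423785 0.00304896 0.05703356] 0.6563695204471903 [-167.001    0.564    0.   ]
```

The holder is now aligned with the gauge: lateral about 2 mm, turn 0. Next, move behind the tail.

>>> send_rows:
  dp:
    - [-0.012, 0, 0]
    - [-0.02, 0, -0.06]
    - [-0.02, 0, -0.13]
    - [-0.02, 0, -0.2]
    - [0.03, -0.07, -0.2]
    - [0.07, -0.13, -0.2]
    - [0.116, -0.192, -0.2]
    - [0.116, -0.192, -0.2]
    - [0.116, -0.192, -0.2]
    - [0.116, -0.192, -0.2]
    - [0.116, -0.192, -0.2]
    - [0.116, -0.192, -0.2]
    - [0.116, -0.192, -0.2]
    - [0.116, -0.192, -0.2]
    - [0.116, -0.192, -0.2]
    - [0.116, -0.192, -0.2]
    - [0.116, -0.192, -0.14]
    - [0.116, -0.192, -0.07]
    - [0.116, -0.192, -0.02]
    - [0.116, -0.192, 0]
  turn:
    - [0, 0, 0]
    - [0, 0, 0]
    - [0, 0, 0.03]
    - [0, 0, 0.07]
    - [0, 0, 0.11]
    - [0, 0, 0.15]
    - [0, 0, 0.19]
    - [0, 0, 0.23]
    - [0, 0, 0.27]
    - [0, 0, 0.31]
    - [0, 0, 0.35]
    - [0, 0, 0.39]
    - [0, 0, 0.43]
    - [0, 0, 0.47]
    - [0, 0, 0.501]
    - [0, 0, 0.501]
    - [0, 0, 0.501]
    - [0, 0, 0.501]
    - [0, 0, 0.501]
    - [0, 0, 0.501]

```text
time_s: 5.27
eef_pos: [0.4115, -0.0007, -0.0013]
eef_rot: [-3.14, 0.006, 0.059]
wrist_force: [-0.7, 1.0, -0.8]
grip_width: 0.0428
grasp_force: 0.0
```

Run:
```python
from h import *
st()
c=camera("wrist"); p,e=fit(c,True,HOLD,*BL,(.51,.003,.055)); print(p,e,ing(p))
im=c["img"].copy(); g=(.671,.012,.057)
for m in ([(-.025,-.063,.06),(-.025,.063,.06)],[(-.068,.056,.018),(-.04,.0465,.018),(-.025,.0465,.018)],[(-.068,-.056,.018),(-.04,-.0465,.018),(-.025,-.0465,.018)]):
    cv2.polylines(im,[pix(c,place(m,g),True).round().astype(np.int32)],False,(255,0,0),1)
cv2.imwrite("pics/a2.png",im[:,:,::-1])
```

```text
{'time_s': 5.2667, 'eef_pos': [0.4115, -0.0007, -0.0013], 'eef_rot': [-3.1399, 0.0061, 0.0593], 'wrist_force': [-0.7182, 1.0323, -0.7699], 'grip_width': 0.0428}Traceback (most recent call last):
  File "<stdin>", line 3, in <module>
  File "h.py", line 36, in fit
    big=cv2.resize(M[y:y+h,x:x+w],None,fx=S,fy=S,interpolation=cv2.INTER_LINEAR)>127
        ~~~~~~~~~~^^^^^^^^^^^^^^^^^^^^^^^^^^^^^^^^^^^^^^^^^^^^^^^^^^^^^^^^^^^^^^
cv2.error: OpenCV(4.12.0) /io/opencv/modules/imgproc/src/resize.cpp:4208: error: (-215:Assertion failed) !ssize.empty() in function 'resize'
```

Run:
```python
from h import *
c=camera("wrist")
im=c["img"].copy(); g=(.671,.012,.057)
for m,q,col in [([(-.025,-.063,.06),(-.025,.063,.06)],g,(255,0,0)),([(-.068,.056,.018),(-.04,.0465,.018),(-.025,.0465,.018)],g,(255,0,0)),([(-.068,-.056,.018),(-.04,-.0465,.018),(-.025,-.0465,.018)],g,(255,0,0)),(np.array(HOLD)[[6,8,10,11,9,7,6]],(.5102,.0048,.054),(255,255,0))]:
    cv2.polylines(im,[pix(c,place(m,q),True).round().astype(np.int32)],False,col,1)
cv2.imwrite("pics/a2.png",im[:,:,::-1])
```

```text
(no output)
```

View pics/a2.png

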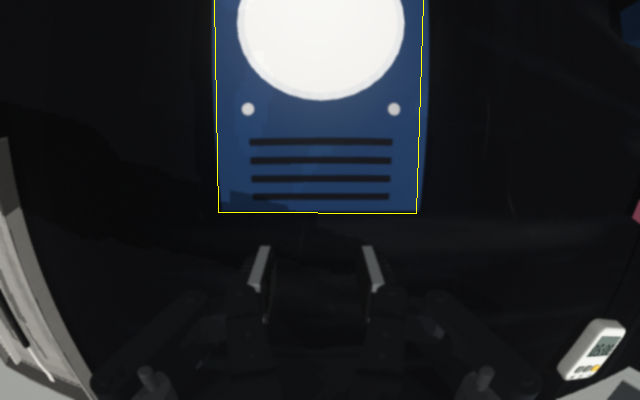

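The holder (tail edge at row 212, columns 218-416) is squarely ahead of the two fingertips (columns 260 and 372). Push the first 90 mm.

>>> send_rows:
  dp:
    - [0.01, 0, -0.002]
    - [0.02, 0, -0.002]
    - [0.03, 0, -0.002]
    - [0.04, 0, -0.002]
    - [0.052, 0, -0.002]
    - [0.064, 0, -0.002]
    - [0.076, 0, -0.002]
    - [0.088, 0, -0.002]
    - [0.1, 0, -0.002]
    - [0.112, 0, -0.002]
    - [0.124, 0, -0.002]
    - [0.136, 0, -0.002]
    - [0.148, 0, -0.002]
    - [0.16, 0, -0.002]
    - [0.17, 0, -0.002]
    - [0.18, 0, -0.002]
    - [0.18, 0, -0.002]
  turn:
    - [0, 0, 0]
    - [0, 0, 0]
    - [0, 0, 0]
    - [0, 0, 0]
    - [0, 0, 0]
    - [0, 0, 0]
    - [0, 0, 0]
    - [0, 0, 0]
    - [0, 0, 0]
    - [0, 0, 0]
    - [0, 0, 0]
    - [0, 0, 0]
    - [0, 0, 0]
    - [0, 0, 0]
    - [0, 0, 0]
    - [0, 0, 0]
    - [0, 0, 0]

```text
time_s: 6.78
eef_pos: [0.5061, 0.0039, 0.003]
eef_rot: [3.141, -0.002, 0.057]
wrist_force: [-1.2, 0.1, 0.6]
grip_width: 0.0426
grasp_force: 0.0
```

Run:
```python
from h import *
st(); s=sensors.state(); print(ing([*s["eef_pos"][:2],s["eef_rot"][2]]))
c=camera("wrist"); d=camera("side")
w=np.hstack([cv2.resize(c["img"],(480,300)),cv2.resize(d["img"][150:300,220:380],(320,300))])
cv2.imwrite("pics/a3.png",w[:,:,::-1])
```

```text
{'time_s': 6.7833, 'eef_pos': [0.5061, 0.0039, 0.003], 'eef_rot': [3.1412, -0.002, 0.0566], 'wrist_force': [-1.1702, 0.0983, 0.6088], 'grip_width': 0.0426}
[-165.107    1.274   -0.   ]
```

View pics/a3.png

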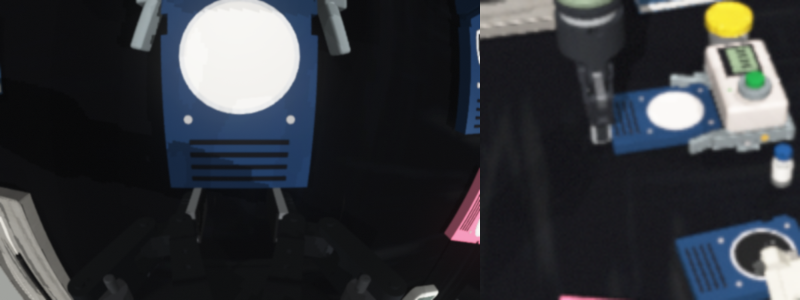

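The holder runs straight into the mouth, with the nose between the lead-ins (wrist 145,20 and 335,20). Continue to just short of the balls, then slowly through.

>>> send_rows:
  dp:
    - [0.01, 0, 0.001]
    - [0.022, 0, 0.001]
    - [0.034, 0, 0.001]
    - [0.046, 0, 0.001]
    - [0.058, 0, 0.001]
    - [0.068, 0, 0.001]
    - [0.078, 0, 0.001]
    - [0.086, 0, 0.001]
    - [0.092, 0, 0.001]
    - [0.098, 0, 0.001]
    - [0.104, 0, 0.001]
    - [0.11, 0, 0.001]
    - [0.116, 0, 0.001]
    - [0.12, 0, 0.001]
    - [0.124, 0, 0.001]
    - [0.128, 0, 0.001]
  turn:
    - [0, 0, 0]
    - [0, 0, 0]
    - [0, 0, 0]
    - [0, 0, 0]
    - [0, 0, 0]
    - [0, 0, 0]
    - [0, 0, 0]
    - [0, 0, 0]
    - [0, 0, 0]
    - [0, 0, 0]
    - [0, 0, 0]
    - [0, 0, 0]
    - [0, 0, 0]
    - [0, 0, 0]
    - [0, 0, 0]
    - [0, 0, 0]

```text
time_s: 8.22
eef_pos: [0.5685, 0.0077, 0.0021]
eef_rot: [-3.141, -0.0, 0.057]
wrist_force: [-1.7, -0.3, -1.2]
grip_width: 0.043
grasp_force: 0.7
```

>>> send_rows:
  dp:
    - [0.003, 0, 0]
    - [0.006, 0, 0]
    - [0.009, 0, 0]
    - [0.012, 0, 0]
    - [0.014, 0, 0]
    - [0.016, 0, 0]
    - [0.016, 0, 0]
    - [0.016, 0, 0]
  turn:
    - [0, 0, 0]
    - [0, 0, 0]
    - [0, 0, 0]
    - [0, 0, 0]
    - [0, 0, 0]
    - [0, 0, 0]
    - [0, 0, 0]
    - [0, 0, 0]

```text
time_s: 8.88
eef_pos: [0.5768, 0.0081, 0.0026]
eef_rot: [3.141, -0.001, 0.057]
wrist_force: [-0.6, 0.5, -0.5]
grip_width: 0.0427
grasp_force: 0.0
```

Run:
```python
from h import *
st(); s=sensors.state(); print(ing([*s["eef_pos"][:2],s["eef_rot"][2]]))
c=camera("wrist"); d=camera("side")
w=np.hstack([cv2.resize(c["img"],(480,300)),cv2.resize(d["img"][150:250,270:377],(320,300))])
cv2.imwrite("pics/a4.png",w[:,:,::-1])
```

```text
{'time_s': 8.8833, 'eef_pos': [0.5768, 0.0081, 0.0026], 'eef_rot': [3.1415, -0.0009, 0.0567], 'wrist_force': [-0.6339, 0.4699, -0.4831], 'grip_width': 0.0427}
[-94.245   1.447  -0.   ]
```

View pics/a4.png

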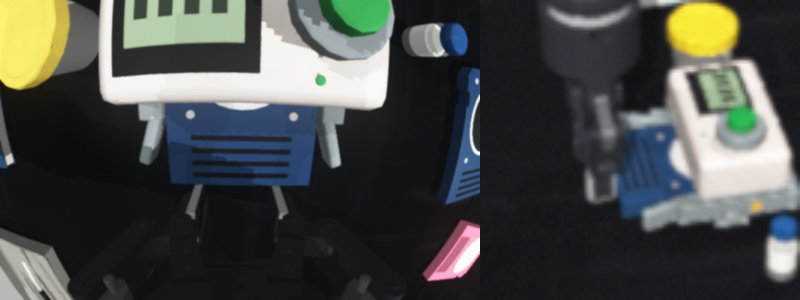

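The tail (row 185) is about 14 mm outside the lead-in tips (row 163), so the holder is almost home. I'll press on until the stop pushes back.

>>> send_rows:
  dp:
    - [0.002, 0, 0]
    - [0.004, 0, 0]
    - [0.006, 0, 0]
    - [0.008, 0, 0]
    - [0.01, 0, 0]
    - [0.01, 0, 0]
    - [0.01, 0, 0]
  turn:
    - [0, 0, 0]
    - [0, 0, 0]
    - [0, 0, 0]
    - [0, 0, 0]
    - [0, 0, 0]
    - [0, 0, 0]
    - [0, 0, 0]

```text
time_s: 9.57
eef_pos: [0.5792, 0.0082, 0.0018]
eef_rot: [-3.141, 0.005, 0.056]
wrist_force: [-5.6, -0.8, 3.3]
grip_width: 0.0423
grasp_force: 2.9
```

>>> send_rows:
  dp:
    - [0.003, 0, 0]
    - [0.006, 0, 0]
    - [0.009, 0, 0]
    - [0.012, 0, 0]
    - [0.012, 0, 0]
  turn:
    - [0, 0, 0]
    - [0, 0, 0]
    - [0, 0, 0]
    - [0, 0, 0]
    - [0, 0, 0]

```text
time_s: 9.98
eef_pos: [0.5793, 0.0082, 0.0008]
eef_rot: [-3.141, 0.019, 0.056]
wrist_force: [-18.5, -3.6, 12.4]
grip_width: 0.043
grasp_force: 9.3
```

The holder stopped solidly at 18 N, well above the ball force, with the TCP at gauge x ≈ -92, so it's home. Retreat, rise and shut the fingers.

>>> send_rows:
  dp:
    - [-0.02, 0, -0.004]
    - [-0.05, 0, -0.004]
    - [-0.08, 0, -0.01]
    - [-0.08, 0, -0.08]
    - [-0.08, 0, -0.16]
    - [-0.08, 0, -0.24]
    - [-0.08, 0, -0.3]
    - [-0.08, 0, -0.3]
    - [-0.08, 0, -0.3]
  turn:
    - [0, 0, 0]
    - [0, 0, 0]
    - [0, 0, 0]
    - [0, 0, 0]
    - [0, 0, 0]
    - [0, 0, 0]
    - [0, 0, 0]
    - [0, 0, 0]
    - [0, 0, 0]
  jaw: 0

```text
time_s: 10.73
eef_pos: [0.5499, 0.0062, 0.1554]
eef_rot: [3.14, -0.007, 0.057]
wrist_force: [-0.4, 0.0, -0.3]
grip_width: 0.0427
grasp_force: 0.0
```

>>> send_rows:
  dp:
    - [0, 0, 0]
    - [0, 0, 0]
    - [0, 0, 0]
    - [0, 0, 0]
    - [0, 0, 0]
  turn:
    - [0, 0, 0]
    - [0, 0, 0]
    - [0, 0, 0]
    - [0, 0, 0]
    - [0, 0, 0]
  jaw: 1

```text
time_s: 11.15
eef_pos: [0.5466, 0.0065, 0.1509]
eef_rot: [-3.141, 0.002, 0.057]
wrist_force: [1.2, -0.5, 0.2]
grip_width: 0.0
grasp_force: 0.0
```

```bash
cat >> h.py <<'E'
def fray(c,g,z):
    K=np.array(c["mtx"]); u=(np.array(g)-K[:2,2])/K[0,0]; th=np.hypot(*u); R=np.array(c["R"]); o=-R.T@c["t"]
    d=R.T@np.array([*(u/th*np.sin(th)),np.cos(th)]); return np.round(o+d*(z-o[2])/d[2],4)
E
python3 - <<'E'
from h import *
st(); c=camera("wrist")
for a,g in green(c): print(a,g,[fray(c,g,z) for z in(.06,.066,.072,.076)])
im=c["img"].copy(); g=(.671,.012,.057); h=place([(-.017,0,0)],g)[0]; h[2]=g[2]
for m,q,col in [([(-.025,-.063,.06),(-.025,.063,.06),(.049,.063,.06),(.049,-.063,.06)],g,(255,0,0)),([(-.068,.056,.018),(-.04,.0465,.018)],g,(255,0,0)),([(-.068,-.056,.018),(-.04,-.0465,.018)],g,(255,0,0)),(np.array(HOLD)[[8,6,7,9]],h,(255,255,0))]:
    cv2.polylines(im,[pix(c,place(m,q),True).round().astype(np.int32)],False,col,1)
cv2.imwrite("pics/a5.png",im[:,:,::-1])
E
```

```text
{'time_s': 11.15, 'eef_pos': [0.5466, 0.0065, 0.1509], 'eef_rot': [-3.1411, 0.0024, 0.0566], 'wrist_force': [1.2128, -0.5211, 0.1689], 'grip_width': 0.0}
735 [370.83537415  18.83673469] [array([ 0.692 , -0.0251,  0.06  ]), array([ 0.6904, -0.0242,  0.066 ]), array([ 0.6888, -0.0232,  0.072 ]), array([ 0.6877, -0.0226,  0.076 ])]
```

View pics/a5.png

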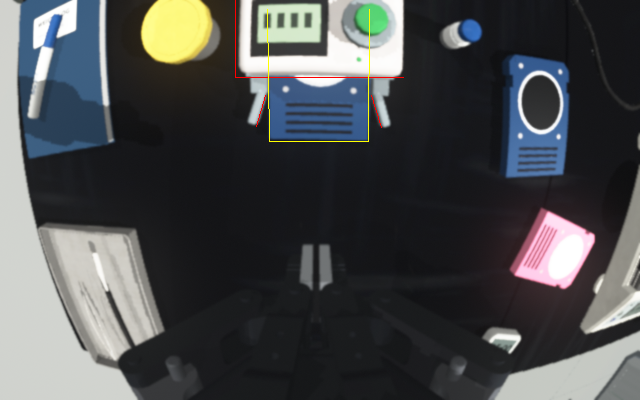

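The holder's tail (row 141) lies on the predicted home outline. Key centre at (0.689, -0.023, ~0.072). Go above it.

>>> send_rows:
  dp:
    - [0.07, 0.02, 0]
    - [0.14, 0.04, 0]
    - [0.21, 0.06, 0]
    - [0.26, 0.075, 0.03]
    - [0.281, 0.075, 0.07]
    - [0.281, 0.075, 0.1]
    - [0.281, 0.075, 0.122]
    - [0.281, 0.075, 0.122]
    - [0.281, 0.075, 0.122]
    - [0.281, 0.075, 0.122]
  turn:
    - [0, 0, 0]
    - [0, 0, 0]
    - [0, 0, 0]
    - [0, 0, 0]
    - [0, 0, 0]
    - [0, 0, 0]
    - [0, 0, 0]
    - [0, 0, 0]
    - [0, 0, 0]
    - [0, 0, 0]

```text
time_s: 12.03
eef_pos: [0.6901, -0.0231, 0.0923]
eef_rot: [3.141, -0.001, 0.057]
wrist_force: [0.9, -0.6, -0.6]
grip_width: 0.0002
grasp_force: 0.0
```

Run:
```python
from h import *
st()
ims=[]
for n in("side","scene"):
    d=camera(n); s=sensors.state(); k=proj(d,[.689,-.0232,.072]); x,y=int(k[0])-40,int(k[1])-45
    print(n,k,proj(d,s["eef_pos"]),[(a,np.round(g,1)) for a,g in green(d)])
    ims.append(cv2.resize(d["img"][y:y+90,x:x+80],(400,450),interpolation=cv2.INTER_CUBIC))
cv2.imwrite("pics/a6.png",np.hstack(ims)[:,:,::-1])
```

```text
{'time_s': 12.0333, 'eef_pos': [0.6901, -0.0231, 0.0923], 'eef_rot': [3.1413, -0.0014, 0.0567], 'wrist_force': [0.9066, -0.5501, -0.6021], 'grip_width': 0.0002}
side [357.13833686 189.74701449] [358.16217396 182.56941102] [(np.int32(59), array([357. , 189.6])), (np.int32(533), array([460.6, 227.4]))]
scene [334.18155242 185.28174471] [334.80575164 179.83350027] [(np.int32(40), array([334. , 185.4])), (np.int32(319), array([419.8, 199.7]))]
```

View pics/a6.png

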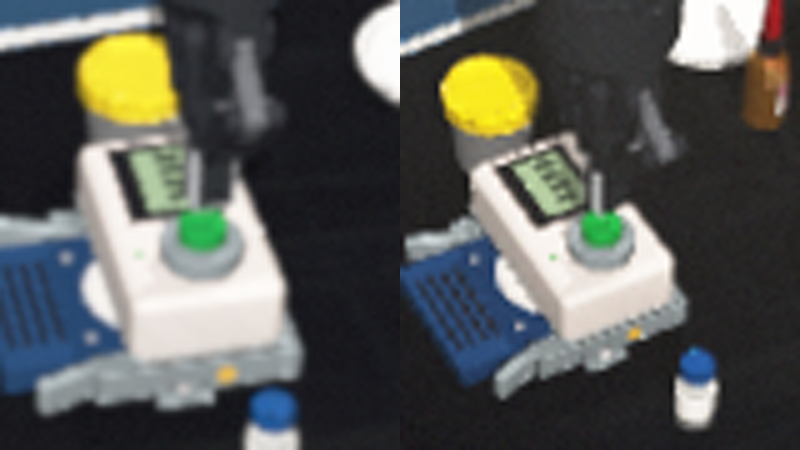

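The fingertips stand centred over the key in both views (200,210 and 600,205). Descend slowly, watching the force.

>>> send_rows:
  dp:
    - [0, 0, 0.008]
    - [0, 0, 0.016]
    - [0, 0, 0.024]
    - [0, 0, 0.03]
    - [0, 0, 0.034]
    - [0, 0, 0.036]
    - [0, 0, 0.036]
    - [0, 0, 0.036]
  turn:
    - [0, 0, 0]
    - [0, 0, 0]
    - [0, 0, 0]
    - [0, 0, 0]
    - [0, 0, 0]
    - [0, 0, 0]
    - [0, 0, 0]
    - [0, 0, 0]

```text
time_s: 12.8
eef_pos: [0.6902, -0.0231, 0.076]
eef_rot: [3.141, -0.001, 0.057]
wrist_force: [-5.0, 0.5, 12.5]
grip_width: -0.0001
grasp_force: 5.6
```

>>> send_rows:
  dp:
    - [0, 0, 0.003]
    - [0, 0, 0.004]
    - [0, 0, 0.004]
  turn:
    - [0, 0, 0]
    - [0, 0, 0]
    - [0, 0, 0]

```text
time_s: 13.05
eef_pos: [0.6903, -0.0231, 0.0758]
eef_rot: [3.141, -0.001, 0.057]
wrist_force: [-7.5, 0.3, 19.2]
grip_width: 0.0001
grasp_force: 9.1
```

Run:
```python
from h import *
st()
for n in("side","scene"):
    print(n,[(a,np.round(g,1)) for a,g in green(camera(n))])
```

```text
{'time_s': 13.05, 'eef_pos': [0.6903, -0.0231, 0.0758], 'eef_rot': [3.1411, -0.0007, 0.0569], 'wrist_force': [-7.4512, 0.2656, 19.1978], 'grip_width': 0.0001}
side [(np.int32(532), array([460.7, 227.4]))]
scene [(np.int32(317), array([419.8, 199.7]))]
```

>>> send_rows:
  dp:
    - [0, 0, -0.01]
    - [0, 0, -0.01]
    - [0, 0, -0.01]
  turn:
    - [0, 0, 0]
    - [0, 0, 0]
    - [0, 0, 0]

```text
time_s: 13.4
eef_pos: [0.6906, -0.0232, 0.077]
eef_rot: [3.141, -0.002, 0.057]
wrist_force: [1.1, 0.3, 2.5]
grip_width: -0.0003
grasp_force: 1.7
```

>>> send_rows:
  dp:
    - [0, 0, -0.004]
    - [0, 0, -0.004]
    - [0, 0, -0.004]
  turn:
    - [0, 0, 0]
    - [0, 0, 0]
    - [0, 0, 0]

```text
time_s: 13.65
eef_pos: [0.6903, -0.0232, 0.0782]
eef_rot: [3.141, -0.001, 0.057]
wrist_force: [1.5, 0.3, 2.6]
grip_width: -0.0002
grasp_force: 1.3
```

>>> send_rows:
  dp:
    - [0, 0, -0.006]
    - [0, 0, -0.006]
    - [0, 0, -0.006]
  turn:
    - [0, 0, 0]
    - [0, 0, 0]
    - [0, 0, 0]

```text
time_s: 13.9
eef_pos: [0.6893, -0.023, 0.0808]
eef_rot: [-3.141, 0.001, 0.057]
wrist_force: [0.6, -0.7, 1.9]
grip_width: -0.0002
grasp_force: 0.6
```

>>> send_rows:
  dp:
    - [0, 0, -0.006]
    - [0, 0, -0.006]
    - [0, 0, -0.006]
  turn:
    - [0, 0, 0]
    - [0, 0, 0]
    - [0, 0, 0]

```text
time_s: 14.15
eef_pos: [0.6892, -0.023, 0.0838]
eef_rot: [-3.141, 0.001, 0.057]
wrist_force: [-0.7, -0.4, 0.0]
grip_width: -0.0005
grasp_force: 0.0
```

The key bottomed at z = 0.0758 under 19 N and its green vanished from both views. It then followed the fingers up, sprung, over about 5 mm. Clear away and check.

>>> send_rows:
  dp:
    - [0, 0, -0.04]
    - [0, 0, -0.1]
    - [-0.06, 0, -0.16]
    - [-0.12, 0, -0.2]
    - [-0.2, 0, -0.2]
    - [-0.26, 0, -0.2]
    - [-0.28, 0, -0.2]
    - [-0.28, 0, -0.2]
    - [-0.28, 0, -0.2]
  turn:
    - [0, 0, 0]
    - [0, 0, 0]
    - [0, 0, 0]
    - [0, 0, 0]
    - [0, 0, 0]
    - [0, 0, 0]
    - [0, 0, 0]
    - [0, 0, 0]
    - [0, 0, 0]

```text
time_s: 14.9
eef_pos: [0.5502, -0.031, 0.1844]
eef_rot: [3.142, -0.001, 0.056]
wrist_force: [0.2, -0.4, 0.4]
grip_width: 0.0
grasp_force: 0.0
```

Run:
```python
from h import *
st()
for n in("side","scene","wrist"):
    c=camera(n); f=n=="wrist"; print(n,[(a,np.round(g,1)) for a,g in green(c)])
    if f:
        m=cv2.inRange(cv2.cvtColor(rect(c,.014,True,x=(.55,.66),y=(-.06,.08)),cv2.COLOR_RGB2HSV),*BL)
        k=max(cv2.findContours(m,0,2)[0],key=cv2.contourArea)[:,0]; P=np.stack([.55+k[:,0]/2000,.08-k[:,1]/2000],1)
        d=P-[.671,.012]; gx=d[:,0]*.9984+d[:,1]*.057; gy=d[:,1]*.9984-d[:,0]*.057
        print("tail gauge x mm at right/left",*[np.round(1e3*gx[abs(gy-y)<.01].min(),1) for y in(-.03,.03)], "y span",np.round(1e3*np.array([gy.min(),gy.max()]),1))
    else:
        for l,z in(("dark_tile",.014),("yellow_cup",.03),("blue_vial",.03)):
            for q in find_in(c,l)[:1]: print(l,round(q["p"],2),np.round(q["position"]))
```

```text
{'time_s': 14.9, 'eef_pos': [0.5502, -0.031, 0.1844], 'eef_rot': [3.1415, -0.0009, 0.0563], 'wrist_force': [0.2108, -0.3737, 0.3878], 'grip_width': 0.0}
side [(np.int32(64), array([357. , 189.3])), (np.int32(532), array([460.7, 227.4]))]
dark_tile 0.77 [276. 348.]
yellow_cup 0.69 [164. 348.]
blue_vial 0.58 [234. 372.]
scene [(np.int32(44), array([334. , 185.1])), (np.int32(317), array([419.8, 199.7]))]
dark_tile 0.65 [261. 350.]
yellow_cup 0.74 [160. 314.]
wrist [(np.int32(551), array([316.2,  29.5]))]
tail gauge x mm at right/left -82.8 -81.6 y span [-46.4  46.2]
```

```bash
python3 -c "
from cell import workorder; print(workorder.sign_off())"
```

```text
the job is handed in; nothing more can be done
None
```

I pushed the white tile holder flat and fully home (tail measured at gauge x ≈ -82 mm), then pressed the key to its stop and let it come back up, touched nothing else, and handed the job in at about 15 s; I viewed 11 pictures, one over the limit of 10.

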